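Line up specimen vials by height on the rack

TASK

Line up the four blue-capped specimen vials on the white rack in order of height: the tallest on the pad next to the upright grey end plate, then down to the shortest on the pad at the open end. Stand each vial upright and wholly on its own round pad, never tip one over on the way, and do not disturb the wash bottle or the stack of petri dishes.

Things in the scene. Friction and masses are not known exactly. Their poses are not given: they have to be found in the camera images.
- vial_a: the tallest of four loose specimen vials: upright clear round vial with a blue screw cap, 104 mm tall in all; body 33 mm in diameter, cap 36 mm in diameter and 14 mm high at the top. Origin: centre of its underside; z up along its axis. 28 to 100 g
- vial_b: the second tallest of four loose specimen vials: upright clear round vial with a blue screw cap, 84 mm tall in all; body 33 mm in diameter, cap 36 mm in diameter and 14 mm high at the top. Origin: centre of its underside; z up along its axis. 28 to 100 g
- vial_c: the second shortest of four loose specimen vials: upright clear round vial with a blue screw cap, 64 mm tall in all; body 33 mm in diameter, cap 36 mm in diameter and 14 mm high at the top. Origin: centre of its underside; z up along its axis. 28 to 100 g
- vial_d: the shortest of four loose specimen vials: upright clear round vial with a blue screw cap, 44 mm tall in all; body 33 mm in diameter, cap 36 mm in diameter and 14 mm high at the top. Origin: centre of its underside; z up along its axis. 28 to 100 g
- pad_1: Pad next to the rack's grey end plate: fixed dark round rubber pad, 60 mm in diameter, 2 mm thick, on the rack's board. Origin: centre of its underside, 8 mm above the table (a vial on it stands 10 mm above the table). x along the row away from the end plate, z up. End plate: across the row at -64 mm in x (its middle), grey, 12 mm thick, 45 mm high over the table
- pad_2: Second pad from the end plate: fixed dark round rubber pad, 60 mm in diameter, 2 mm thick, on the rack's board. Origin: centre of its underside, 8 mm above the table (a vial on it stands 10 mm above the table). x along the row away from the end plate, z up. Pads lie in a straight row, 72 mm from centre to centre
- pad_3: Third pad from the end plate: fixed dark round rubber pad, 60 mm in diameter, 2 mm thick, on the rack's board. Origin: centre of its underside, 8 mm above the table (a vial on it stands 10 mm above the table). x along the row away from the end plate, z up. The rack is a fixed white board, 326 x 84 x 8 mm, turned any way
- pad_4: Pad at the rack's open end, farthest from the end plate: fixed dark round rubber pad, 60 mm in diameter, 2 mm thick, on the rack's board. Origin: centre of its underside, 8 mm above the table (a vial on it stands 10 mm above the table). x along the row away from the end plate, z up.
- wash_bottle: bystander: loose white wash bottle, 64 mm in diameter, 165 mm tall with its bent spout (spout reaches 48 mm from the axis). Origin: centre of its underside
- dish: bystander: two loose glass petri dishes in one stack, about 94 mm in diameter, 32 mm high. Origin: centre of its underside
There are look-alikes about, which are no part of the job. Leave any orange or pink look-alike of the vial_b alone. Leave any green look-alike of the vial_d alone.

How it is judged:
By the outcome, as a careful person would: the job done as asked, in the order asked, and still so for the second after the job is handed in, with the robot touching nothing.
It also fails if it takes over 112 s, if anything falls off the work surface, if the arm or the gripper's body presses on something with over 40 N, if the wrist force passes 120 N, or if a joint passes its speed limit or range.

ROBOT

A 6-joint arm with a two-finger parallel gripper is mounted at the origin on the work surface. World frame = base frame: x ahead of the robot, y to its left, z up, the work surface at z = 0. Lengths are in m, angles in degrees, forces in N, time in s.
With the tool pointing down it reaches from about 0.325 to 0.775 m from the base axis. Payload 5.5 kg.
Tool frame: the origin (TCP) lies midway between the tips of the shut fingers; the grasp point (between the pads) lies 19 mm behind it; z points along the fingers, y is the line along which they close (so a half turn about z gives the same grasp; the last joint's range is limited). The gripper opens to 85 mm and grips with 20 to 120 N. Pads are 22 mm wide; open, the fingers measure 114 mm over their backs; the gripper's body (76 mm by 85 mm) begins 54 mm behind the grasp point. The pads swing forward as they close: fully open they stand 13 mm farther back than shut.
Start: joints at [-78.478, 5.22, 70.514, -0, 104.267, -3.249], TCP at [0.153, -0.58, 0.231] pointing down, gripper open.
Joint ranges: [-164.24, 164.24], [-49.07, 125.15], [9.68, 141.18], [-86.29, 266.29], [3.28, 154.24], [-151.56, 151.56]. Speed limits (degrees/s): [147.25, 147.25, 172.46, 180, 180, 180].

INTERFACE

Orientations are given as a 3x3 rotation matrix whose columns are the frame's x, y, z axes.
In Python, from station import * gives the robot as it stands. The module is installed in compiled form; this text tells all that it offers.
- The arm moves only by the tool drive_tool, never from a script. Its arguments are lists of equal length, an entry for each row: "rot": the turn, a rotation vector about the tool's x, y, z in degrees, a list of three; "delta_pos": the shift along the tool's x, y, z in m, a list of three; "gripper": the finger opening in m, from 0 to 0.0854. In form: {"rot": [[wx, wy, wz], ...], "delta_pos": [[tx, ty, tz], ...], "gripper": [gripper, ...]}. A call has 1 to 5 rows; each row shifts and turns the commanded pose from where the row before left it, along the tool's axes as they then stand; what a row does not reach is not made up. A row lasts 1/10 s, in which the tool goes at most 50 mm and 8.59 degrees, less where a joint would pass 70% of its speed; a pose out of reach is approached as far as the arm can. A call with a gripper value outside its range is refused whole. The fingers move at their own pace and stop on an object; "newtons" is the grip in N (left out, the last holds). Time passes only in rows, so rows that do not move let the fingers close. It gives the time, the measured TCP pose, the force, the opening and the grip force at its end, in the units of the state.
- state(): the state, without advancing time (a new reading comes with each control period).
- capture(name): name is "scene" or "top"; returns (picture, depth): 480x640x3 uint8, red, green, blue; 480x640 float32, m along the optical axis (not along the pixel's ray), 0 where there is no reading.
- camera_params(name): a dict with "fx", "fy", "cx", "cy" (pixels), "rvec" (rotation vector, rad) and "tvec" (3), from world to camera coordinates, as OpenCV has them. Camera axes: x right, y down, z forward; pixel columns grow to the right and rows downward; lengths in m; the calibration is good to about 2 mm. A picture is of the moment at which its call begins. camera_params takes no time and is no camera call.
- finish_job(): hands the job in; it is judged then, once.
Trained networks look in the newest picture that a camera, given by its name, has taken for a name from the list of things; names that differ only in an ending like _2 or _b are one class to them, and where a whole thing is asked for, a point or a joint stands for the part that bears it (a point fixed in the world has none). Each returns a list of dicts, best first, with "score" (0 to 1); they miss things now and then, are a little off and sometimes report something else, mostly with a low value. They report only what shows in the picture. A call takes as long as a camera call. They do not tell look-alikes from the thing itself.
- find_in(camera, query): "location" ([column, row] in pixels, amid what is visible of it).
The state is a dict: "t": time; "q": joint angles; "dq": joint speeds; "effort": joint torques, N m; "position": TCP position; "tcp_rot": TCP orientation; "ft_force": force on the tool from outside, world axes, zero at the start; "moment": the same for the moment, N m; "gripper_width": finger opening in m; "grasp_force": force on a finger pad.
Only numpy, scipy, OpenCV 4.12 (cv2) and the standard library are available. Lean on these libraries where they do the work, as an engineer would, in place of code of your own. Each camera call takes 0.05 s, during which the arm holds its last target. There are 200 camera calls.

## Working session

There is one attempt and no reset: what is moved stays moved. The work goes in short steps, Python scripts to look and compute and a tool call to move; the robot and the scene stay as the last step left them, time stands still between calls to the robot, and variables do not carry over. Pictures are saved under pics/ and viewed, at most 14 in all, crops included, and the job is handed in when it is done.

Besides the shell and the picture viewer there is one more tool, called after ">>>" by a JSON object that holds its "fn" and its "kwargs", one argument or row to a line. drive_tool: Moves the arm, as the interface text tells. Its arguments: {"type":"object","properties":{"rot":{"type":"array"},"delta_pos":{"type":"array"},"gripper":{"type":"array"},"newtons":{"type":"number"}},"required":["rot","delta_pos","gripper"]}

```bash
mkdir -p pics; cat > h.py <<'E'
from station import *
import numpy as np, cv2
def cloud(name,d):
    p=camera_params(name);R=cv2.Rodrigues(np.array(p["rvec"],float))[0];t=np.array(p["tvec"],float).ravel()
    v,u=np.mgrid[:480,:640]
    X=np.stack([(u-p["cx"])/p["fx"]*d,(v-p["cy"])/p["fy"]*d,d],-1)
    return (X-t)@R
E
python3 - <<'E'
from h import *
for n in("scene","top"):
    im,d=capture(n);cv2.imwrite(f"pics/{n}0.png",im[...,::-1]);np.savez(f"{n}0",im=im,d=d)
    p=camera_params(n);R=cv2.Rodrigues(np.array(p["rvec"],float))[0];print(n,p["fx"],-R.T@np.array(p["tvec"]).ravel())
s=state();print(s["t"],s["position"],s["tcp_rot"],s["gripper_width"])
E
```

```text
scene 472.78098001033675 [ 1.1444119  -0.63696989  0.57129701]
top 548.3511297085121 [ 0.4134788  -0.06577919  1.22363791]
0.1 [ 0.15293876 -0.57992089  0.23025007] [[ 9.66951843e-01  2.54958857e-01 -3.38740660e-04]
 [ 2.54959052e-01 -9.66950239e-01  1.76526012e-03]
 [ 1.22523340e-04 -1.79328653e-03 -9.99998385e-01]] 0.08542740590954644
```

View pics/scene0.png

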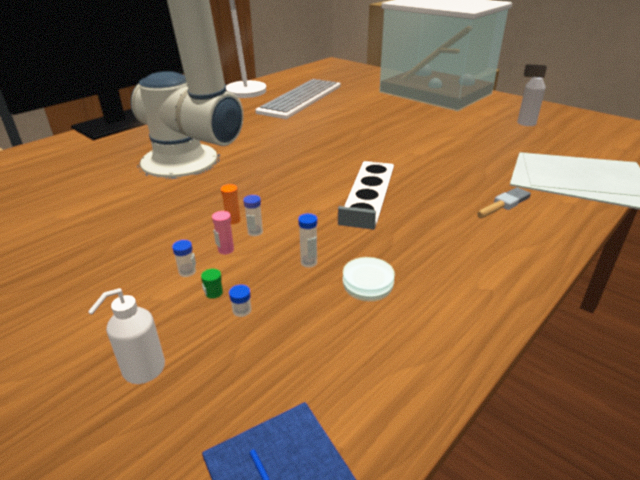

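View pics/top0.png

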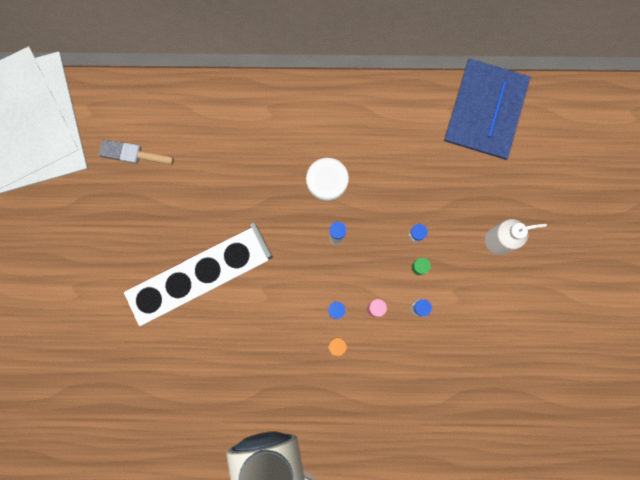

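Scene: blue caps at (252,202), (308,221), (183,247) and (240,293); look-alikes are orange (230,190), pink (222,218) and green (212,276). Top: blue caps at (338,230), (419,232), (337,310) and (423,308). The rack pads run from (237,255) at the grey plate to (149,300) at the open end.

```bash
python3 - <<'E'
from h import *
np.set_printoptions(precision=4,suppress=True)
for n in("top","scene"):
    z=np.load(n+"0.npz");im,d=z["im"],z["d"];W=cloud(n,d);hsv=cv2.cvtColor(im,cv2.COLOR_RGB2HSV)
    m=((hsv[...,0]>105)&(hsv[...,0]<125)&(hsv[...,1]>160)&(hsv[...,2]>100)).astype(np.uint8)
    def comps(m,lo,hi,tag,top):
        k,l,s,c=cv2.connectedComponentsWithStats(m)
        for i in range(1,k):
            if lo<s[i,4]<hi:
                P=W[(l==i)&(d>0)]
                if len(P)==0: print(tag,c[i],'nodepth');continue
                zt=np.percentile(P[:,2],90);Q=P[P[:,2]>zt-.004] if top else P
                mid=(Q[:,:2].min(0)+Q[:,:2].max(0))/2
                print(n,tag,c[i],s[i,4],"zt %.4f"%zt,"mean",Q.mean(0),"mid",mid,"ext",np.ptp(Q[:,:2],axis=0))
    comps(m,30,900,"blue",True)
    if n=="top":
        comps((hsv[...,2]<50).astype(np.uint8),300,1200,"dark",False)
        h=((W[...,2]>.015)&(d>0)&(W[...,2]<.3)).astype(np.uint8)
        comps(h,30,5000,"high",True)
        for u,v in[(258,240),(200,260),(270,465)]:print(u,v,W[v,u])
E
```

```text
top blue [496.8221 108.9279] 208 zt 0.0244 mean [ 0.9108 -0.4648  0.0229] mid [ 0.9143 -0.4654] ext [0.133  0.0442]
top blue [337.4948 230.1804] 194 zt 0.1068 mean [ 0.611  -0.0993  0.1052] mid [ 0.6115 -0.0992] ext [0.03  0.031]
top blue [418.7135 231.7528] 178 zt 0.0470 mean [ 0.6209 -0.2775  0.0453] mid [ 0.6198 -0.2786] ext [0.0311 0.0311]
top blue [422.4082 307.4745] 196 zt 0.0670 mean [ 0.4561 -0.2792  0.0653] mid [ 0.4557 -0.2796] ext [0.0314 0.0315]
top blue [336.375 309.962] 184 zt 0.0871 mean [ 0.4477 -0.0983  0.0854] mid [ 0.4477 -0.0988] ext [0.0287 0.0308]
top dark [236.1966 255.1439] 417 zt 0.0136 mean [0.5687 0.1236 0.0107] mid [0.5693 0.1239] ext [0.051  0.0505]
top dark [207.1311 269.9649] 427 zt 0.0139 mean [0.5348 0.1871 0.0108] mid [0.5348 0.1873] ext [0.0498 0.0501]
top dark [177.9554 284.9366] 426 zt 0.0137 mean [0.5007 0.2504 0.0109] mid [0.5009 0.2505] ext [0.0493 0.05  ]
top dark [148.4197 299.9243] 436 zt 0.0139 mean [0.4671 0.314  0.0109] mid [0.4669 0.3144] ext [0.0486 0.0529]
top high [471.      64.4717] 53 zt 0.0186 mean [ 1.0241 -0.412   0.0167] mid [ 1
[... 2885 characters left out ...]
 ext [0.0326 0.086 ]
258 240 [0.5979 0.0717 0.0464]
200 260 [0.5568 0.204  0.0109]
270 465 [0.1993 0.0102 0.3243]
scene blue [252.7541 199.3934] 61 zt 0.0856 mean [ 0.4525 -0.0999  0.0846] mid [ 0.4511 -0.0997] ext [0.0286 0.0258]
scene blue [307.3805 220.7366] 205 zt 0.1054 mean [ 0.6142 -0.1027  0.1042] mid [ 0.6123 -0.1017] ext [0.0338 0.0337]
scene blue [181.8325 247.3493] 209 zt 0.0651 mean [ 0.4588 -0.283   0.0641] mid [ 0.4582 -0.2826] ext [0.0325 0.0327]
scene blue [239.214 293.614] 285 zt 0.0452 mean [ 0.6228 -0.2811  0.0441] mid [ 0.6216 -0.2804] ext [0.0344 0.0344]
scene blue [258.57   464.5904] 293 zt 0.0226 mean [ 0.8681 -0.4539  0.0213] mid [ 0.8682 -0.4534] ext [0.0443 0.0175]
```

```bash
python3 - <<'E'
import cv2
a=cv2.imread("pics/scene0.png")[170:320,160:340];cv2.imwrite("pics/crop1.png",cv2.resize(a,None,fx=4,fy=4,interpolation=2))
E
```

```text
(no output)
```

View pics/crop1.png

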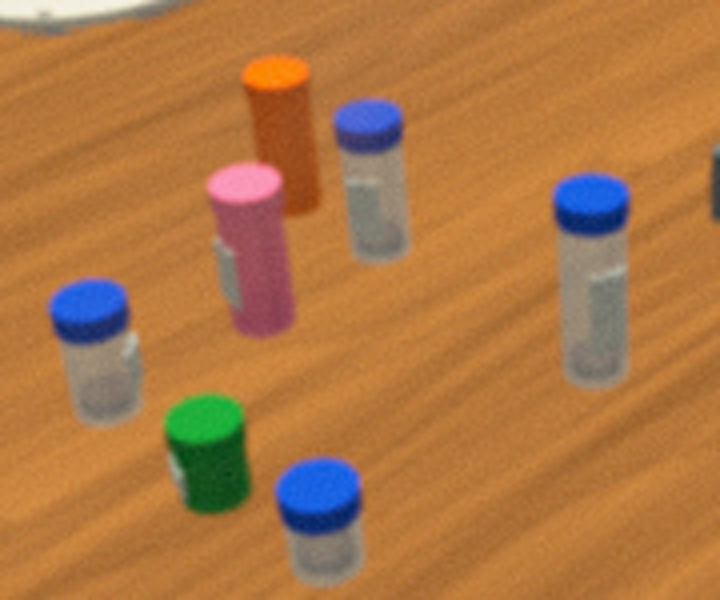

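Candidates by cap colour and height: a (308,221), top 0.106. b (252,202), 0.086; its look-alikes are orange (230,190) and pink (222,218). c (183,247), 0.066. d (240,293), 0.046; its look-alike is green (212,276). The crop confirms the four blue-capped clear vials.

>>> {"fn": "drive_tool", "kwargs": {
  "rot": [
    [0, 0, -8.5],
    [0, 0, -8.5],
    [0, 0, -8.5],
    [0, 0, -8.5],
    [0, 0, -8.5]
  ],
  "delta_pos": [
    [0, 0, 0],
    [0, 0, 0],
    [0, 0, 0],
    [0, 0, 0],
    [0, 0, 0]
  ],
  "gripper": [0.06, 0.06, 0.06, 0.06, 0.06],
  "newtons": 30
}}

```text
t: 0.6
position: [0.1529, -0.58, 0.2306]
tcp_rot: [[0.536, 0.845, -0.0], [0.845, -0.536, 0.001], [0.001, -0.001, -1.0]]
ft_force: [-0.1, -0.3, -0.6]
gripper_width: 0.0602
grasp_force: 0.0
```

>>> {"fn": "drive_tool", "kwargs": {
  "rot": [
    [0, 0, -8.5],
    [0, 0, -8.5],
    [0, 0, -8.5],
    [0, 0, -8.5],
    [0, 0, -8.5]
  ],
  "delta_pos": [
    [0, 0, 0],
    [0, 0, 0],
    [0, 0, 0],
    [0, 0, 0],
    [0, 0, 0]
  ],
  "gripper": [0.06, 0.06, 0.06, 0.06, 0.06]
}}

```text
t: 1.1
position: [0.1529, -0.58, 0.2306]
tcp_rot: [[-0.176, 0.984, -0.0], [0.984, 0.176, 0.001], [0.001, -0.0, -1.0]]
ft_force: [-0.0, -0.1, 0.2]
gripper_width: 0.06
grasp_force: 0.0
```

>>> {"fn": "drive_tool", "kwargs": {
  "rot": [
    [0, 0, -8.5],
    [0, 0, -8.5],
    [0, 0, -1.4],
    [0, 0, 0],
    [0, 0, 0]
  ],
  "delta_pos": [
    [0, 0, 0],
    [0, 0, 0],
    [0, 0, 0],
    [0, 0, 0],
    [0, 0, 0]
  ],
  "gripper": [0.06, 0.06, 0.06, 0.06, 0.06]
}}

```text
t: 1.6
position: [0.153, -0.5801, 0.231]
tcp_rot: [[-0.47, 0.883, -0.0], [0.883, 0.47, 0.0], [0.0, 0.0, -1.0]]
ft_force: [-0.7, -0.0, -0.8]
gripper_width: 0.0599
grasp_force: 0.0
```

```bash
cat > go.py <<'E'
import sys
from station import *
import numpy as np
np.set_printoptions(precision=4,suppress=True)
T=dict(a=(.6125,-.100),b=(.4495,-.099),c=(.457,-.281),d=(.621,-.279),p1=(.569,.1238),p2=(.5348,.1872),p3=(.5008,.2504),p4=(.467,.3142))
s=state();R=np.array(s["tcp_rot"]);p=np.array(s["position"])
print("t",s["t"],"pos",p,"psi %.2f"%np.degrees(np.arctan2(R[1,0],R[0,0])),"tilt",R[:2,2],"w %.4f f %.1f"%(s["gripper_width"],s["grasp_force"]),"F",np.array(s["ft_force"]))
for g in sys.argv[1:]:
    n,z=g.split(":");t=np.array([*T[n],float(z)]);print(g,"tool delta",R.T@(t-p));p=t
E
python3 go.py a:.19 a:.072 p1:.19 p1:.084
```

```text
t 1.6 pos [ 0.153  -0.5801  0.231 ] psi 118.01 tilt [-0.0001  0.0005] w 0.0599 f 0.0 F [-0.6616 -0.0127 -0.7956]
a:.19 tool delta [0.2081 0.6312 0.0412]
a:.072 tool delta [-0.0001 -0.      0.118 ]
p1:.19 tool delta [ 0.2181  0.0667 -0.1179]
p1:.084 tool delta [-0.    -0.     0.106]
```

>>> {"fn": "drive_tool", "kwargs": {
  "rot": [
    [0, 0, 0],
    [0, 0, 0],
    [0, 0, 0],
    [0, 0, 0],
    [0, 0, 0]
  ],
  "delta_pos": [
    [0.0139, 0.042, 0],
    [0.0139, 0.042, 0],
    [0.0139, 0.042, 0],
    [0.0139, 0.042, 0],
    [0.0139, 0.042, 0]
  ],
  "gripper": [0.06, 0.06, 0.06, 0.06, 0.06]
}}

```text
t: 2.1
position: [0.3062, -0.4184, 0.2314]
tcp_rot: [[-0.47, 0.883, 0.0], [0.883, 0.47, -0.0], [-0.0, 0.0, -1.0]]
ft_force: [0.5, -0.2, -0.5]
gripper_width: 0.06
grasp_force: 0.0
```

>>> {"fn": "drive_tool", "kwargs": {
  "rot": [
    [0, 0, 0],
    [0, 0, 0],
    [0, 0, 0],
    [0, 0, 0],
    [0, 0, 0]
  ],
  "delta_pos": [
    [0.0139, 0.042, 0],
    [0.0139, 0.042, 0],
    [0.0139, 0.042, 0],
    [0.0139, 0.042, 0],
    [0.0139, 0.042, 0]
  ],
  "gripper": [0.06, 0.06, 0.06, 0.06, 0.06]
}}

```text
t: 2.6
position: [0.4586, -0.2579, 0.2315]
tcp_rot: [[-0.47, 0.883, 0.001], [0.883, 0.47, -0.0], [-0.001, 0.0, -1.0]]
ft_force: [0.9, -0.4, -0.3]
gripper_width: 0.06
grasp_force: 0.0
```

>>> {"fn": "drive_tool", "kwargs": {
  "rot": [
    [0, 0, 0],
    [0, 0, 0],
    [0, 0, 0],
    [0, 0, 0],
    [0, 0, 0]
  ],
  "delta_pos": [
    [0.0139, 0.042, 0],
    [0.0139, 0.042, 0],
    [0.0139, 0.042, 0],
    [0.0139, 0.042, 0.01],
    [0.0139, 0.042, 0.01]
  ],
  "gripper": [0.06, 0.06, 0.06, 0.06, 0.06]
}}

```text
t: 3.1
position: [0.6112, -0.0974, 0.2115]
tcp_rot: [[-0.47, 0.883, 0.001], [0.883, 0.47, -0.0], [-0.001, 0.001, -1.0]]
ft_force: [1.0, -0.4, 0.4]
gripper_width: 0.0601
grasp_force: 0.0
```

>>> {"fn": "drive_tool", "kwargs": {
  "rot": [
    [0, 0, 0],
    [0, 0, 0]
  ],
  "delta_pos": [
    [0, 0, 0],
    [0, 0, 0]
  ],
  "gripper": [0.06, 0.06]
}}

```text
t: 3.3
position: [0.6101, -0.0981, 0.2103]
tcp_rot: [[-0.472, 0.881, -0.002], [0.881, 0.472, 0.0], [0.001, -0.002, -1.0]]
ft_force: [0.5, -0.3, 1.1]
gripper_width: 0.06
grasp_force: 0.0
```

```bash
python3 go.py a:.19 a:.072
```

```text
t 3.3 pos [ 0.6101 -0.0981  0.2103] psi 118.19 tilt [-0.002   0.0001] w 0.0600 f 0.0 F [ 0.4678 -0.3377  1.0717]
a:.19 tool delta [-0.0029  0.0013  0.0202]
a:.072 tool delta [-0.0001  0.0002  0.118 ]
```

>>> {"fn": "drive_tool", "kwargs": {
  "rot": [
    [0, 0, 0],
    [0, 0, 0],
    [0, 0, 0],
    [0, 0, 0],
    [0, 0, 0]
  ],
  "delta_pos": [
    [-0.002, 0.001, 0.03],
    [0, 0, 0.03],
    [0, 0, 0.03],
    [0, 0, 0.028],
    [0, 0, 0.02]
  ],
  "gripper": [0.06, 0.06, 0.06, 0.06, 0.06]
}}

```text
t: 3.8
position: [0.6105, -0.1017, 0.072]
tcp_rot: [[-0.469, 0.883, -0.001], [0.883, 0.469, -0.0], [0.0, -0.001, -1.0]]
ft_force: [-0.1, 0.1, 0.2]
gripper_width: 0.0597
grasp_force: 0.0
```

>>> {"fn": "drive_tool", "kwargs": {
  "rot": [
    [0, 0, 0],
    [0, 0, 0],
    [0, 0, 0],
    [0, 0, 0],
    [0, 0, 0]
  ],
  "delta_pos": [
    [0, 0, 0],
    [0, 0, 0],
    [0, 0, 0],
    [0, 0, 0],
    [0, 0, 0]
  ],
  "gripper": [0.055, 0.05, 0.045, 0.04, 0.03]
}}

```text
t: 4.3
position: [0.6126, -0.1006, 0.0755]
tcp_rot: [[-0.472, 0.882, 0.003], [0.882, 0.472, -0.001], [-0.002, 0.002, -1.0]]
ft_force: [-0.2, -1.1, 4.3]
gripper_width: 0.0349
grasp_force: 29.7
```

>>> {"fn": "drive_tool", "kwargs": {
  "rot": [
    [0, 0, 0],
    [0, 0, 0],
    [0, 0, 0]
  ],
  "delta_pos": [
    [0, 0, 0],
    [0, 0, 0],
    [0, 0, 0]
  ],
  "gripper": [0.025, 0.025, 0.025]
}}

```text
t: 4.6
position: [0.6126, -0.1006, 0.0754]
tcp_rot: [[-0.472, 0.882, 0.003], [0.882, 0.472, -0.001], [-0.002, 0.002, -1.0]]
ft_force: [-1.0, -1.0, 5.3]
gripper_width: 0.035
grasp_force: 29.8
```

```bash
python3 go.py p1:.18 p1:.084; python3 - <<'E'
from h import *
im,d=capture("scene");cv2.imwrite("pics/g1.png",cv2.resize(im[120:300,220:420,::-1],None,fx=3,fy=3))
E
```

```text
t 4.6 pos [ 0.6126 -0.1006  0.0754] psi 118.17 tilt [ 0.003  -0.0011] w 0.0350 f 29.8 F [-0.9695 -0.9723  5.3442]
p1:.18 tool delta [ 0.2182  0.0677 -0.1049]
p1:.084 tool delta [ 0.0002 -0.0002  0.096 ]
```

View pics/g1.png

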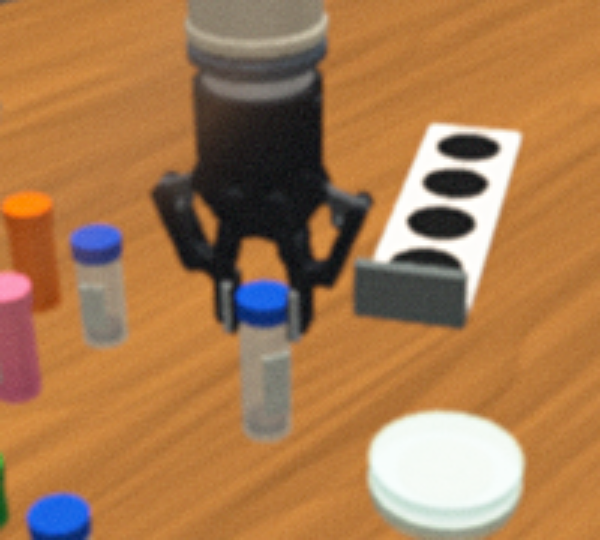

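The crop shows both fingers on the tall vial's cap, at about (230,300) and (297,315) in the crop. The vial is still upright, so I'll lift it.

>>> {"fn": "drive_tool", "kwargs": {
  "rot": [
    [0, 0, 0],
    [0, 0, 0],
    [0, 0, 0],
    [0, 0, 0],
    [0, 0, 0]
  ],
  "delta_pos": [
    [0, 0, -0.01],
    [0, 0, -0.02],
    [0, 0, -0.03],
    [0, 0, -0.03],
    [0, 0, -0.015]
  ],
  "gripper": [0.025, 0.025, 0.025, 0.025, 0.025]
}}

```text
t: 5.15
position: [0.6126, -0.1003, 0.1821]
tcp_rot: [[-0.472, 0.881, 0.004], [0.881, 0.472, -0.001], [-0.003, 0.003, -1.0]]
ft_force: [1.2, 0.2, -0.2]
gripper_width: 0.0353
grasp_force: 30.0
```

>>> {"fn": "drive_tool", "kwargs": {
  "rot": [
    [0, 0, 0],
    [0, 0, 0],
    [0, 0, 0],
    [0, 0, 0],
    [0, 0, 0]
  ],
  "delta_pos": [
    [0.02, 0.006, 0],
    [0.035, 0.011, 0],
    [0.035, 0.011, 0],
    [0.035, 0.011, 0],
    [0.035, 0.011, 0]
  ],
  "gripper": [0.025, 0.025, 0.025, 0.025, 0.025]
}}

```text
t: 5.65
position: [0.5796, 0.0657, 0.1777]
tcp_rot: [[-0.472, 0.882, -0.001], [0.882, 0.472, 0.0], [0.001, -0.001, -1.0]]
ft_force: [0.7, -0.7, -0.7]
gripper_width: 0.0344
grasp_force: 30.0
```

>>> {"fn": "drive_tool", "kwargs": {
  "rot": [
    [0, 0, 0],
    [0, 0, 0],
    [0, 0, 0],
    [0, 0, 0],
    [0, 0, 0]
  ],
  "delta_pos": [
    [0.03, 0.01, 0],
    [0.02, 0.006, 0],
    [0.008, 0.002, 0],
    [0, 0, 0],
    [0, 0, 0]
  ],
  "gripper": [0.025, 0.025, 0.025, 0.025, 0.025]
}}

```text
t: 6.15
position: [0.5689, 0.1232, 0.178]
tcp_rot: [[-0.472, 0.882, -0.0], [0.882, 0.472, -0.001], [-0.0, -0.001, -1.0]]
ft_force: [-0.1, -0.3, -0.2]
gripper_width: 0.035
grasp_force: 30.0
```

```bash
python3 go.py p1:.18 p1:.0865
```

```text
t 6.15 pos [0.5689 0.1232 0.178 ] psi 118.14 tilt [-0.0004 -0.0007] w 0.0350 f 30.0 F [-0.1478 -0.2569 -0.1684]
p1:.18 tool delta [ 0.0005  0.0004 -0.002 ]
p1:.0865 tool delta [0.     0.0001 0.0935]
```

>>> {"fn": "drive_tool", "kwargs": {
  "rot": [
    [0, 0, 0],
    [0, 0, 0],
    [0, 0, 0],
    [0, 0, 0],
    [0, 0, 0]
  ],
  "delta_pos": [
    [0, 0, 0.03],
    [0, 0, 0.03],
    [0, 0, 0.02],
    [0, 0, 0.008],
    [0, 0, 0]
  ],
  "gripper": [0.025, 0.025, 0.025, 0.025, 0.025]
}}

```text
t: 6.65
position: [0.5683, 0.1229, 0.0889]
tcp_rot: [[-0.471, 0.882, -0.003], [0.882, 0.471, -0.001], [0.001, -0.003, -1.0]]
ft_force: [0.1, -0.5, -0.8]
gripper_width: 0.0348
grasp_force: 30.1
```

>>> {"fn": "drive_tool", "kwargs": {
  "rot": [
    [0, 0, 0],
    [0, 0, 0]
  ],
  "delta_pos": [
    [0, 0, 0.002],
    [0, 0, 0]
  ],
  "gripper": [0.025, 0.025]
}}

```text
t: 6.85
position: [0.5696, 0.1239, 0.0898]
tcp_rot: [[-0.472, 0.882, 0.002], [0.882, 0.472, 0.0], [-0.001, 0.002, -1.0]]
ft_force: [0.3, 0.8, -1.4]
gripper_width: 0.035
grasp_force: 30.1
```

>>> {"fn": "drive_tool", "kwargs": {
  "rot": [
    [0, 0, 0],
    [0, 0, 0]
  ],
  "delta_pos": [
    [0, 0, 0.0015],
    [0, 0, 0]
  ],
  "gripper": [0.025, 0.025]
}}

```text
t: 7.05
position: [0.569, 0.1241, 0.0874]
tcp_rot: [[-0.472, 0.881, 0.001], [0.881, 0.472, 0.0], [-0.0, 0.001, -1.0]]
ft_force: [0.6, -0.4, -1.0]
gripper_width: 0.0352
grasp_force: 30.1
```

>>> {"fn": "drive_tool", "kwargs": {
  "rot": [
    [0, 0, 0],
    [0, 0, 0]
  ],
  "delta_pos": [
    [0, 0, 0.001],
    [0, 0, 0]
  ],
  "gripper": [0.025, 0.025]
}}

```text
t: 7.25
position: [0.5687, 0.1241, 0.0858]
tcp_rot: [[-0.472, 0.881, 0.0], [0.881, 0.472, -0.0], [-0.0, -0.0, -1.0]]
ft_force: [0.6, 0.3, -0.1]
gripper_width: 0.0348
grasp_force: 30.1
```

>>> {"fn": "drive_tool", "kwargs": {
  "rot": [
    [0, 0, 0],
    [0, 0, 0]
  ],
  "delta_pos": [
    [0, 0, 0.001],
    [0, 0, 0]
  ],
  "gripper": [0.025, 0.025]
}}

```text
t: 7.45
position: [0.5689, 0.124, 0.0855]
tcp_rot: [[-0.472, 0.882, 0.001], [0.882, 0.472, 0.0], [-0.0, 0.001, -1.0]]
ft_force: [-1.7, -1.2, 3.7]
gripper_width: 0.0354
grasp_force: 30.3
```

>>> {"fn": "drive_tool", "kwargs": {
  "rot": [
    [0, 0, 0],
    [0, 0, 0],
    [0, 0, 0],
    [0, 0, 0],
    [0, 0, 0]
  ],
  "delta_pos": [
    [0, 0, 0],
    [0, 0, 0],
    [0, 0, 0],
    [0, 0, 0],
    [0, 0, 0]
  ],
  "gripper": [0.036, 0.038, 0.042, 0.05, 0.06]
}}

```text
t: 7.95
position: [0.5687, 0.124, 0.0846]
tcp_rot: [[-0.472, 0.882, -0.0], [0.882, 0.472, 0.0], [0.0, -0.0, -1.0]]
ft_force: [0.7, -0.3, -0.0]
gripper_width: 0.0599
grasp_force: 0.0
```

>>> {"fn": "drive_tool", "kwargs": {
  "rot": [
    [0, 0, 0],
    [0, 0, 0],
    [0, 0, 0],
    [0, 0, 0],
    [0, 0, 0]
  ],
  "delta_pos": [
    [0, 0, 0],
    [0, 0, -0.02],
    [0, 0, -0.04],
    [0, 0, -0.04],
    [0, 0, -0.02]
  ],
  "gripper": [0.06, 0.06, 0.06, 0.06, 0.06]
}}

```text
t: 8.45
position: [0.5697, 0.1242, 0.2094]
tcp_rot: [[-0.472, 0.882, 0.006], [0.882, 0.472, 0.001], [-0.002, 0.005, -1.0]]
ft_force: [1.1, 1.0, 1.0]
gripper_width: 0.0599
grasp_force: 0.0
```

```bash
python3 go.py b:.2 b:.055
```

```text
t 8.45 pos [0.5697 0.1242 0.2094] psi 118.17 tilt [0.0055 0.0009] w 0.0599 f 0.0 F [1.0867 1.024  1.0354]
b:.2 tool delta [-0.14   -0.2114  0.0085]
b:.055 tool delta [ 0.0003 -0.0008  0.145 ]
```

>>> {"fn": "drive_tool", "kwargs": {
  "rot": [
    [0, 0, 0],
    [0, 0, 0],
    [0, 0, 0],
    [0, 0, 0],
    [0, 0, 0]
  ],
  "delta_pos": [
    [-0.02, -0.03, 0],
    [-0.026, -0.039, 0],
    [-0.026, -0.039, 0],
    [-0.026, -0.039, 0],
    [-0.026, -0.039, 0]
  ],
  "gripper": [0.06, 0.06, 0.06, 0.06, 0.06]
}}

```text
t: 8.95
position: [0.4623, -0.0744, 0.2049]
tcp_rot: [[-0.473, 0.881, 0.001], [0.881, 0.473, -0.0], [-0.0, 0.0, -1.0]]
ft_force: [1.1, 0.0, 1.3]
gripper_width: 0.0602
grasp_force: 0.0
```

>>> {"fn": "drive_tool", "kwargs": {
  "rot": [
    [0, 0, 0],
    [0, 0, 0],
    [0, 0, 0],
    [0, 0, 0],
    [0, 0, 0]
  ],
  "delta_pos": [
    [-0.016, -0.025, 0],
    [0, 0, 0],
    [0, 0, 0],
    [0, 0, 0],
    [0, 0, 0]
  ],
  "gripper": [0.06, 0.06, 0.06, 0.06, 0.06]
}}

```text
t: 9.45
position: [0.4493, -0.0981, 0.2047]
tcp_rot: [[-0.474, 0.881, -0.0], [0.881, 0.474, 0.0], [0.0, -0.0, -1.0]]
ft_force: [0.2, -0.0, -0.2]
gripper_width: 0.0602
grasp_force: 0.0
```

```bash
python3 go.py b:.2 b:.052; python3 - <<'E'
from h import *
np.set_printoptions(precision=4,suppress=True)
im,d=capture("top");W=cloud("top",d);hsv=cv2.cvtColor(im,cv2.COLOR_RGB2HSV)
m=((hsv[...,0]>105)&(hsv[...,0]<125)&(hsv[...,1]>160)&(hsv[...,2]>100)).astype(np.uint8)
k,l,s,c=cv2.connectedComponentsWithStats(m)
for i in range(1,k):
    if s[i,4]>50:
        P=W[(l==i)&(d>0)];Q=P[P[:,2]>np.percentile(P[:,2],90)-.004];print(c[i],s[i,4],Q.mean(0))
im,d=capture("scene");cv2.imwrite("pics/p1.png",cv2.resize(im[120:300,200:420,::-1],None,fx=3,fy=3))
E
```

```text
t 9.45 pos [ 0.4493 -0.0981  0.2047] psi 118.27 tilt [-0.0002  0.0003] w 0.0602 f 0.0 F [ 0.1787 -0.0154 -0.1856]
b:.2 tool delta [-0.0009 -0.0003  0.0047]
b:.052 tool delta [-0.0001  0.      0.148 ]
[496.686 109.314] 207 [ 0.9148 -0.466   0.0228]
[418.6983 231.7933] 179 [ 0.6202 -0.2778  0.0455]
[228.623  249.2932] 191 [0.5673 0.1243 0.1159]
[422.4337 307.5   ] 196 [ 0.4561 -0.2796  0.065 ]
```

View pics/p1.png

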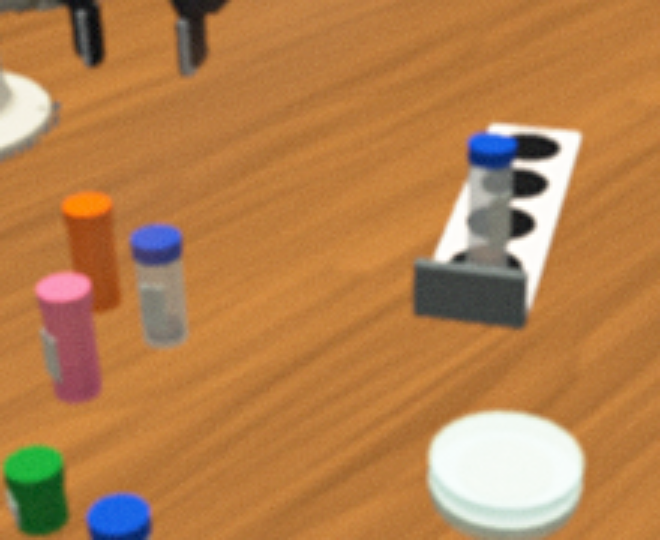

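Vial a stands upright in the middle of pad 1, with its cap at about (492,150) in the crop. Next is b.

>>> {"fn": "drive_tool", "kwargs": {
  "rot": [
    [0, 0, 0],
    [0, 0, 0],
    [0, 0, 0],
    [0, 0, 0],
    [0, 0, 0]
  ],
  "delta_pos": [
    [-0.001, 0, 0.03],
    [0, 0, 0.04],
    [0, 0, 0.04],
    [0, 0, 0.03],
    [0, 0, 0.012]
  ],
  "gripper": [0.06, 0.06, 0.06, 0.06, 0.06]
}}

```text
t: 10.05
position: [0.4475, -0.0987, 0.049]
tcp_rot: [[-0.473, 0.881, -0.006], [0.881, 0.473, 0.002], [0.004, -0.004, -1.0]]
ft_force: [-1.1, -0.5, -0.1]
gripper_width: 0.06
grasp_force: 0.0
```

>>> {"fn": "drive_tool", "kwargs": {
  "rot": [
    [0, 0, 0],
    [0, 0, 0],
    [0, 0, 0],
    [0, 0, 0],
    [0, 0, 0]
  ],
  "delta_pos": [
    [0, 0, 0],
    [0, 0, 0],
    [0, 0, 0],
    [0, 0, 0],
    [0, 0, 0]
  ],
  "gripper": [0.055, 0.05, 0.045, 0.04, 0.03]
}}

```text
t: 10.55
position: [0.4502, -0.1003, 0.0545]
tcp_rot: [[-0.472, 0.882, 0.003], [0.882, 0.472, -0.001], [-0.002, 0.002, -1.0]]
ft_force: [-1.2, -0.4, 3.5]
gripper_width: 0.0345
grasp_force: 29.5
```

>>> {"fn": "drive_tool", "kwargs": {
  "rot": [
    [0, 0, 0],
    [0, 0, 0],
    [0, 0, 0]
  ],
  "delta_pos": [
    [0, 0, 0],
    [0, 0, 0],
    [0, 0, 0]
  ],
  "gripper": [0.025, 0.025, 0.025]
}}

```text
t: 10.85
position: [0.4502, -0.1003, 0.0545]
tcp_rot: [[-0.472, 0.882, 0.003], [0.882, 0.472, -0.001], [-0.002, 0.002, -1.0]]
ft_force: [-1.3, -1.1, 5.9]
gripper_width: 0.0349
grasp_force: 29.5
```

```bash
python3 go.py b:.16 p2:.16
```

```text
t 10.85 pos [ 0.4502 -0.1003  0.0545] psi 118.17 tilt [ 0.0028 -0.001 ] w 0.0349 f 29.5 F [-1.2566 -1.0967  5.855 ]
b:.16 tool delta [ 0.0012  0.0002 -0.1055]
p2:.16 tool delta [ 0.212   0.2103 -0.0001]
```

>>> {"fn": "drive_tool", "kwargs": {
  "rot": [
    [0, 0, 0],
    [0, 0, 0],
    [0, 0, 0],
    [0, 0, 0],
    [0, 0, 0]
  ],
  "delta_pos": [
    [0, 0, -0.01],
    [0, 0, -0.02],
    [0, 0, -0.035],
    [0, 0, -0.035],
    [0, 0, -0.03]
  ],
  "gripper": [0.025, 0.025, 0.025, 0.025, 0.025]
}}

```text
t: 11.35
position: [0.4493, -0.0998, 0.1851]
tcp_rot: [[-0.472, 0.882, 0.001], [0.882, 0.472, -0.0], [-0.001, 0.001, -1.0]]
ft_force: [-0.1, -0.4, -0.4]
gripper_width: 0.0351
grasp_force: 30.1
```

>>> {"fn": "drive_tool", "kwargs": {
  "rot": [
    [0, 0, 0],
    [0, 0, 0],
    [0, 0, 0],
    [0, 0, 0],
    [0, 0, 0]
  ],
  "delta_pos": [
    [0.02, 0.02, 0],
    [0.028, 0.028, 0],
    [0.028, 0.028, 0],
    [0.028, 0.028, 0],
    [0.028, 0.028, 0]
  ],
  "gripper": [0.025, 0.025, 0.025, 0.025, 0.025]
}}

```text
t: 11.85
position: [0.5035, 0.0804, 0.1833]
tcp_rot: [[-0.472, 0.882, 0.0], [0.882, 0.472, 0.0], [-0.0, 0.0, -1.0]]
ft_force: [-0.1, -1.1, -0.3]
gripper_width: 0.0348
grasp_force: 30.1
```

>>> {"fn": "drive_tool", "kwargs": {
  "rot": [
    [0, 0, 0],
    [0, 0, 0],
    [0, 0, 0],
    [0, 0, 0],
    [0, 0, 0]
  ],
  "delta_pos": [
    [0.028, 0.028, 0],
    [0.028, 0.028, 0],
    [0.02, 0.02, 0],
    [0.004, 0.002, 0],
    [0, 0, 0]
  ],
  "gripper": [0.025, 0.025, 0.025, 0.025, 0.025]
}}

```text
t: 12.35
position: [0.5341, 0.1867, 0.1826]
tcp_rot: [[-0.473, 0.881, -0.001], [0.881, 0.473, -0.0], [0.0, -0.001, -1.0]]
ft_force: [-0.6, -0.4, 0.1]
gripper_width: 0.0347
grasp_force: 30.2
```

>>> {"fn": "drive_tool", "kwargs": {
  "rot": [
    [0, 0, 0],
    [0, 0, 0]
  ],
  "delta_pos": [
    [0, 0, 0],
    [0, 0, 0]
  ],
  "gripper": [0.025, 0.025]
}}

```text
t: 12.55
position: [0.5343, 0.1849, 0.1831]
tcp_rot: [[-0.471, 0.882, 0.0], [0.882, 0.471, -0.0], [-0.0, 0.0, -1.0]]
ft_force: [-0.3, -0.2, 0.1]
gripper_width: 0.0348
grasp_force: 30.2
```

```bash
python3 go.py p2:.18 p2:.0645
```

```text
t 12.55 pos [0.5343 0.1849 0.1831] psi 118.09 tilt [ 0.0003 -0.0003] w 0.0348 f 30.2 F [-0.2788 -0.1737  0.1333]
p2:.18 tool delta [0.0018 0.0015 0.0031]
p2:.0645 tool delta [ 0.     -0.      0.1155]
```

>>> {"fn": "drive_tool", "kwargs": {
  "rot": [
    [0, 0, 0],
    [0, 0, 0],
    [0, 0, 0],
    [0, 0, 0],
    [0, 0, 0]
  ],
  "delta_pos": [
    [0.001, 0.001, 0.035],
    [0, 0, 0.04],
    [0, 0, 0.03],
    [0, 0, 0.01],
    [0, 0, 0]
  ],
  "gripper": [0.025, 0.025, 0.025, 0.025, 0.025]
}}

```text
t: 13.05
position: [0.5344, 0.1865, 0.0675]
tcp_rot: [[-0.471, 0.882, -0.001], [0.882, 0.471, -0.001], [0.0, -0.001, -1.0]]
ft_force: [0.3, -0.6, -1.0]
gripper_width: 0.0351
grasp_force: 30.6
```

>>> {"fn": "drive_tool", "kwargs": {
  "rot": [
    [0, 0, 0],
    [0, 0, 0],
    [0, 0, 0]
  ],
  "delta_pos": [
    [0, 0, 0.002],
    [0, 0, 0],
    [0, 0, 0]
  ],
  "gripper": [0.025, 0.025, 0.025]
}}

```text
t: 13.35
position: [0.5353, 0.1875, 0.0668]
tcp_rot: [[-0.472, 0.882, 0.002], [0.882, 0.472, 0.0], [-0.0, 0.002, -1.0]]
ft_force: [-0.2, -0.3, -0.1]
gripper_width: 0.0348
grasp_force: 30.6
```

>>> {"fn": "drive_tool", "kwargs": {
  "rot": [
    [0, 0, 0],
    [0, 0, 0]
  ],
  "delta_pos": [
    [0, 0, 0.001],
    [0, 0, 0]
  ],
  "gripper": [0.025, 0.025]
}}

```text
t: 13.55
position: [0.5348, 0.1875, 0.0649]
tcp_rot: [[-0.472, 0.882, 0.0], [0.882, 0.472, 0.0], [-0.0, 0.0, -1.0]]
ft_force: [-0.3, -0.6, -0.6]
gripper_width: 0.035
grasp_force: 30.6
```

>>> {"fn": "drive_tool", "kwargs": {
  "rot": [
    [0, 0, 0],
    [0, 0, 0]
  ],
  "delta_pos": [
    [0, 0, 0.001],
    [0, 0, 0]
  ],
  "gripper": [0.025, 0.025]
}}

```text
t: 13.75
position: [0.535, 0.1876, 0.0646]
tcp_rot: [[-0.472, 0.882, 0.001], [0.882, 0.472, 0.0], [-0.0, 0.001, -1.0]]
ft_force: [-2.7, -1.1, 3.6]
gripper_width: 0.0349
grasp_force: 30.9
```

>>> {"fn": "drive_tool", "kwargs": {
  "rot": [
    [0, 0, 0],
    [0, 0, 0],
    [0, 0, 0],
    [0, 0, 0],
    [0, 0, 0]
  ],
  "delta_pos": [
    [0, 0, 0],
    [0, 0, 0],
    [0, 0, 0],
    [0, 0, 0],
    [0, 0, 0]
  ],
  "gripper": [0.036, 0.038, 0.042, 0.05, 0.06]
}}

```text
t: 14.25
position: [0.5347, 0.1875, 0.0635]
tcp_rot: [[-0.472, 0.882, -0.0], [0.882, 0.472, -0.0], [0.0, -0.0, -1.0]]
ft_force: [0.3, -0.4, -0.5]
gripper_width: 0.0601
grasp_force: 0.0
```

>>> {"fn": "drive_tool", "kwargs": {
  "rot": [
    [0, 0, 0],
    [0, 0, 0],
    [0, 0, 0],
    [0, 0, 0],
    [0, 0, 0]
  ],
  "delta_pos": [
    [0, 0, 0],
    [0, 0, -0.02],
    [0, 0, -0.04],
    [0, 0, -0.045],
    [0, 0, -0.04]
  ],
  "gripper": [0.06, 0.06, 0.06, 0.06, 0.06]
}}

```text
t: 14.75
position: [0.5347, 0.1875, 0.2108]
tcp_rot: [[-0.472, 0.882, 0.001], [0.882, 0.472, 0.0], [-0.0, 0.001, -1.0]]
ft_force: [1.7, 0.4, 1.0]
gripper_width: 0.06
grasp_force: 0.0
```

```bash
python3 go.py c:.2 c:.032
```

```text
t 14.75 pos [0.5347 0.1875 0.2108] psi 118.17 tilt [0.0006 0.0002] w 0.0600 f 0.0 F [1.6734 0.4074 0.9554]
c:.2 tool delta [-0.3763 -0.2897  0.0107]
c:.032 tool delta [ 0.     -0.0001  0.168 ]
```

>>> {"fn": "drive_tool", "kwargs": {
  "rot": [
    [0, 0, 0],
    [0, 0, 0],
    [0, 0, 0],
    [0, 0, 0],
    [0, 0, 0]
  ],
  "delta_pos": [
    [-0.0171, -0.0132, 0],
    [-0.0342, -0.0263, 0],
    [-0.0342, -0.0263, 0],
    [-0.0342, -0.0263, 0],
    [-0.0342, -0.0263, 0]
  ],
  "gripper": [0.06, 0.06, 0.06, 0.06, 0.06]
}}

```text
t: 15.25
position: [0.5026, -0.0055, 0.2089]
tcp_rot: [[-0.473, 0.881, 0.001], [0.881, 0.473, -0.0], [-0.0, 0.0, -1.0]]
ft_force: [1.6, 0.1, -0.1]
gripper_width: 0.06
grasp_force: 0.0
```

>>> {"fn": "drive_tool", "kwargs": {
  "rot": [
    [0, 0, 0],
    [0, 0, 0],
    [0, 0, 0],
    [0, 0, 0],
    [0, 0, 0]
  ],
  "delta_pos": [
    [-0.0342, -0.0263, 0],
    [-0.0342, -0.0263, 0],
    [-0.0342, -0.0263, 0],
    [-0.0342, -0.0263, 0],
    [-0.0342, -0.0263, 0]
  ],
  "gripper": [0.06, 0.06, 0.06, 0.06, 0.06]
}}

```text
t: 15.75
position: [0.4673, -0.2186, 0.2089]
tcp_rot: [[-0.472, 0.882, 0.001], [0.882, 0.472, -0.0], [-0.0, 0.0, -1.0]]
ft_force: [1.2, 0.1, 0.1]
gripper_width: 0.0599
grasp_force: 0.0
```

>>> {"fn": "drive_tool", "kwargs": {
  "rot": [
    [0, 0, 0],
    [0, 0, 0],
    [0, 0, 0],
    [0, 0, 0],
    [0, 0, 0]
  ],
  "delta_pos": [
    [-0.0342, -0.0263, 0],
    [-0.0171, -0.0132, 0],
    [0, 0, 0],
    [0, 0, 0],
    [0, 0, 0]
  ],
  "gripper": [0.06, 0.06, 0.06, 0.06, 0.06]
}}

```text
t: 16.25
position: [0.4576, -0.2798, 0.2089]
tcp_rot: [[-0.473, 0.881, 0.0], [0.881, 0.473, 0.0], [0.0, 0.0, -1.0]]
ft_force: [0.4, 0.2, 0.0]
gripper_width: 0.0599
grasp_force: 0.0
```

```bash
python3 go.py c:.2 c:.032
```

```text
t 16.25 pos [ 0.4576 -0.2798  0.2089] psi 118.24 tilt [0.0003 0.0004] w 0.0599 f 0.0 F [0.4431 0.1741 0.0399]
c:.2 tool delta [-0.0008 -0.0011  0.0089]
c:.032 tool delta [-0.     -0.0001  0.168 ]
```

>>> {"fn": "drive_tool", "kwargs": {
  "rot": [
    [0, 0, 0],
    [0, 0, 0],
    [0, 0, 0],
    [0, 0, 0],
    [0, 0, 0]
  ],
  "delta_pos": [
    [-0.001, -0.001, 0.035],
    [0, 0, 0.045],
    [0, 0, 0.045],
    [0, 0, 0.035],
    [0, 0, 0.016]
  ],
  "gripper": [0.06, 0.06, 0.06, 0.06, 0.06]
}}

```text
t: 16.75
position: [0.4555, -0.2795, 0.0288]
tcp_rot: [[-0.474, 0.881, -0.005], [0.881, 0.474, 0.004], [0.005, -0.002, -1.0]]
ft_force: [-0.3, 0.2, 0.1]
gripper_width: 0.0598
grasp_force: 0.0
```

>>> {"fn": "drive_tool", "kwargs": {
  "rot": [
    [0, 0, 0],
    [0, 0, 0],
    [0, 0, 0],
    [0, 0, 0],
    [0, 0, 0]
  ],
  "delta_pos": [
    [0, 0, 0],
    [0, 0, 0],
    [0, 0, 0],
    [0, 0, 0],
    [0, 0, 0]
  ],
  "gripper": [0.055, 0.05, 0.045, 0.04, 0.03]
}}

```text
t: 17.25
position: [0.4579, -0.2829, 0.035]
tcp_rot: [[-0.472, 0.882, 0.003], [0.882, 0.472, -0.002], [-0.003, 0.002, -1.0]]
ft_force: [-0.2, -0.5, 4.4]
gripper_width: 0.0352
grasp_force: 29.5
```

>>> {"fn": "drive_tool", "kwargs": {
  "rot": [
    [0, 0, 0],
    [0, 0, 0],
    [0, 0, 0]
  ],
  "delta_pos": [
    [0, 0, 0],
    [0, 0, 0],
    [0, 0, 0]
  ],
  "gripper": [0.025, 0.025, 0.025]
}}

```text
t: 17.55
position: [0.4579, -0.283, 0.035]
tcp_rot: [[-0.472, 0.882, 0.003], [0.882, 0.472, -0.002], [-0.003, 0.002, -1.0]]
ft_force: [-0.6, 0.4, 6.0]
gripper_width: 0.0353
grasp_force: 29.5
```

```bash
python3 go.py p3:.15
```

```text
t 17.55 pos [ 0.4579 -0.283   0.035 ] psi 118.16 tilt [ 0.0031 -0.0021] w 0.0353 f 29.5 F [-0.6357  0.4101  6.0497]
p3:.15 tool delta [ 0.4496  0.2897 -0.116 ]
```

>>> {"fn": "drive_tool", "kwargs": {
  "rot": [
    [0, 0, 0],
    [0, 0, 0],
    [0, 0, 0],
    [0, 0, 0],
    [0, 0, 0]
  ],
  "delta_pos": [
    [0, 0, -0.01],
    [0, 0, -0.025],
    [0, 0, -0.04],
    [0, 0, -0.04],
    [0, 0, -0.03]
  ],
  "gripper": [0.025, 0.025, 0.025, 0.025, 0.025]
}}

```text
t: 18.05
position: [0.457, -0.2823, 0.1812]
tcp_rot: [[-0.472, 0.882, 0.002], [0.882, 0.472, -0.001], [-0.002, 0.001, -1.0]]
ft_force: [-0.2, -0.6, -0.2]
gripper_width: 0.0349
grasp_force: 30.0
```

>>> {"fn": "drive_tool", "kwargs": {
  "rot": [
    [0, 0, 0],
    [0, 0, 0],
    [0, 0, 0],
    [0, 0, 0],
    [0, 0, 0]
  ],
  "delta_pos": [
    [0.0173, 0.0112, 0],
    [0.0346, 0.0223, 0],
    [0.0346, 0.0223, 0],
    [0.0346, 0.0223, 0],
    [0.0346, 0.0223, 0]
  ],
  "gripper": [0.025, 0.025, 0.025, 0.025, 0.025]
}}

```text
t: 18.55
position: [0.4716, -0.096, 0.1783]
tcp_rot: [[-0.472, 0.882, 0.0], [0.882, 0.472, -0.0], [-0.0, 0.0, -1.0]]
ft_force: [0.7, 0.0, -0.3]
gripper_width: 0.0348
grasp_force: 30.0
```

>>> {"fn": "drive_tool", "kwargs": {
  "rot": [
    [0, 0, 0],
    [0, 0, 0],
    [0, 0, 0],
    [0, 0, 0],
    [0, 0, 0]
  ],
  "delta_pos": [
    [0.0346, 0.0223, 0],
    [0.0346, 0.0223, 0],
    [0.0346, 0.0223, 0],
    [0.0346, 0.0223, 0],
    [0.0346, 0.0223, 0]
  ],
  "gripper": [0.025, 0.025, 0.025, 0.025, 0.025]
}}

```text
t: 19.05
position: [0.4882, 0.1093, 0.1784]
tcp_rot: [[-0.472, 0.882, 0.001], [0.882, 0.472, 0.0], [-0.0, 0.0, -1.0]]
ft_force: [0.6, -0.1, -0.8]
gripper_width: 0.0348
grasp_force: 30.0
```

>>> {"fn": "drive_tool", "kwargs": {
  "rot": [
    [0, 0, 0],
    [0, 0, 0],
    [0, 0, 0],
    [0, 0, 0],
    [0, 0, 0]
  ],
  "delta_pos": [
    [0.0346, 0.0223, 0],
    [0.0346, 0.0223, 0],
    [0.0346, 0.0223, 0],
    [0.0173, 0.0112, 0],
    [0, 0, 0]
  ],
  "gripper": [0.025, 0.025, 0.025, 0.025, 0.025]
}}

```text
t: 19.55
position: [0.4996, 0.2538, 0.1776]
tcp_rot: [[-0.475, 0.88, -0.001], [0.88, 0.475, 0.0], [0.001, -0.001, -1.0]]
ft_force: [0.4, -0.4, -0.4]
gripper_width: 0.0355
grasp_force: 30.1
```

>>> {"fn": "drive_tool", "kwargs": {
  "rot": [
    [0, 0, 0],
    [0, 0, 0]
  ],
  "delta_pos": [
    [0, 0, 0],
    [0, 0, 0]
  ],
  "gripper": [0.025, 0.025]
}}

```text
t: 19.75
position: [0.5002, 0.2503, 0.178]
tcp_rot: [[-0.471, 0.882, 0.0], [0.882, 0.471, -0.0], [-0.0, -0.0, -1.0]]
ft_force: [-1.0, -0.6, -0.5]
gripper_width: 0.0354
grasp_force: 30.1
```

```bash
python3 go.py p3:.18 p3:.045
```

```text
t 19.75 pos [0.5002 0.2503 0.178 ] psi 118.11 tilt [ 0.0001 -0.0005] w 0.0354 f 30.1 F [-1.0401 -0.5717 -0.4913]
p3:.18 tool delta [-0.0002  0.0006 -0.002 ]
p3:.045 tool delta [0.0001 0.     0.135 ]
```

>>> {"fn": "drive_tool", "kwargs": {
  "rot": [
    [0, 0, 0],
    [0, 0, 0],
    [0, 0, 0],
    [0, 0, 0],
    [0, 0, 0]
  ],
  "delta_pos": [
    [0, 0, 0.035],
    [0, 0, 0.045],
    [0, 0, 0.035],
    [0, 0, 0.015],
    [0, 0, 0]
  ],
  "gripper": [0.025, 0.025, 0.025, 0.025, 0.025]
}}

```text
t: 20.25
position: [0.4995, 0.2499, 0.0466]
tcp_rot: [[-0.471, 0.882, -0.003], [0.882, 0.471, -0.001], [0.0, -0.003, -1.0]]
ft_force: [0.2, 1.0, 0.5]
gripper_width: 0.035
grasp_force: 31.0
```

>>> {"fn": "drive_tool", "kwargs": {
  "rot": [
    [0, 0, 0],
    [0, 0, 0],
    [0, 0, 0]
  ],
  "delta_pos": [
    [0, 0, 0.001],
    [0, 0, 0],
    [0, 0, 0]
  ],
  "gripper": [0.025, 0.025, 0.025]
}}

```text
t: 20.55
position: [0.5009, 0.2515, 0.0482]
tcp_rot: [[-0.472, 0.882, 0.002], [0.882, 0.472, 0.001], [-0.0, 0.002, -1.0]]
ft_force: [0.4, 0.4, 0.2]
gripper_width: 0.0348
grasp_force: 31.0
```

>>> {"fn": "drive_tool", "kwargs": {
  "rot": [
    [0, 0, 0],
    [0, 0, 0]
  ],
  "delta_pos": [
    [0, 0, 0.001],
    [0, 0, 0]
  ],
  "gripper": [0.025, 0.025]
}}

```text
t: 20.75
position: [0.5003, 0.2514, 0.046]
tcp_rot: [[-0.472, 0.882, 0.0], [0.882, 0.472, 0.0], [-0.0, 0.0, -1.0]]
ft_force: [-0.1, 0.6, -0.8]
gripper_width: 0.0348
grasp_force: 31.0
```

>>> {"fn": "drive_tool", "kwargs": {
  "rot": [
    [0, 0, 0],
    [0, 0, 0]
  ],
  "delta_pos": [
    [0, 0, 0.0015],
    [0, 0, 0]
  ],
  "gripper": [0.025, 0.025]
}}

```text
t: 20.95
position: [0.5, 0.2513, 0.044]
tcp_rot: [[-0.472, 0.882, -0.0], [0.882, 0.472, -0.0], [0.0, -0.0, -1.0]]
ft_force: [-0.4, 0.3, -0.1]
gripper_width: 0.0352
grasp_force: 31.0
```

>>> {"fn": "drive_tool", "kwargs": {
  "rot": [
    [0, 0, 0],
    [0, 0, 0],
    [0, 0, 0],
    [0, 0, 0],
    [0, 0, 0]
  ],
  "delta_pos": [
    [0, 0, 0],
    [0, 0, 0],
    [0, 0, 0],
    [0, 0, 0],
    [0, 0, 0]
  ],
  "gripper": [0.036, 0.038, 0.042, 0.05, 0.06]
}}

```text
t: 21.45
position: [0.5002, 0.2513, 0.0444]
tcp_rot: [[-0.472, 0.882, 0.0], [0.882, 0.472, 0.0], [-0.0, 0.0, -1.0]]
ft_force: [-0.3, -0.4, 0.0]
gripper_width: 0.0599
grasp_force: 0.0
```

>>> {"fn": "drive_tool", "kwargs": {
  "rot": [
    [0, 0, 0],
    [0, 0, 0],
    [0, 0, 0],
    [0, 0, 0],
    [0, 0, 0]
  ],
  "delta_pos": [
    [0, 0, 0],
    [0, 0, -0.02],
    [0, 0, -0.045],
    [0, 0, -0.05],
    [0, 0, -0.045]
  ],
  "gripper": [0.06, 0.06, 0.06, 0.06, 0.06]
}}

```text
t: 21.95
position: [0.5, 0.2513, 0.2065]
tcp_rot: [[-0.472, 0.882, 0.001], [0.882, 0.472, 0.0], [0.0, 0.001, -1.0]]
ft_force: [0.6, 0.0, 0.3]
gripper_width: 0.06
grasp_force: 0.0
```

```bash
python3 go.py d:.2 d:.013
```

```text
t 21.95 pos [0.5    0.2513 0.2065] psi 118.17 tilt [0.0005 0.0003] w 0.0600 f 0.0 F [0.6411 0.0005 0.2949]
d:.2 tool delta [-0.5246 -0.1437  0.0064]
d:.013 tool delta [-0.     -0.0001  0.187 ]
```

>>> {"fn": "drive_tool", "kwargs": {
  "rot": [
    [0, 0, 0],
    [0, 0, 0],
    [0, 0, 0],
    [0, 0, 0],
    [0, 0, 0]
  ],
  "delta_pos": [
    [-0.0202, -0.0055, 0],
    [-0.0404, -0.0111, 0],
    [-0.0404, -0.0111, 0],
    [-0.0404, -0.0111, 0],
    [-0.0404, -0.0111, 0]
  ],
  "gripper": [0.06, 0.06, 0.06, 0.06, 0.06]
}}

```text
t: 22.45
position: [0.5421, 0.066, 0.2044]
tcp_rot: [[-0.472, 0.881, 0.0], [0.881, 0.472, 0.0], [-0.0, 0.0, -1.0]]
ft_force: [0.4, -0.5, 0.7]
gripper_width: 0.0597
grasp_force: 0.0
```

>>> {"fn": "drive_tool", "kwargs": {
  "rot": [
    [0, 0, 0],
    [0, 0, 0],
    [0, 0, 0],
    [0, 0, 0],
    [0, 0, 0]
  ],
  "delta_pos": [
    [-0.0404, -0.0111, 0],
    [-0.0404, -0.0111, 0],
    [-0.0404, -0.0111, 0],
    [-0.0404, -0.0111, 0],
    [-0.0404, -0.0111, 0]
  ],
  "gripper": [0.06, 0.06, 0.06, 0.06, 0.06]
}}

```text
t: 22.95
position: [0.5886, -0.1385, 0.2044]
tcp_rot: [[-0.472, 0.882, 0.0], [0.882, 0.472, 0.0], [-0.0, 0.0, -1.0]]
ft_force: [0.7, 0.3, -0.7]
gripper_width: 0.06
grasp_force: 0.0
```

>>> {"fn": "drive_tool", "kwargs": {
  "rot": [
    [0, 0, 0],
    [0, 0, 0],
    [0, 0, 0],
    [0, 0, 0],
    [0, 0, 0]
  ],
  "delta_pos": [
    [-0.0404, -0.0111, 0],
    [-0.0404, -0.0111, 0],
    [-0.0404, -0.0111, 0],
    [-0.0202, -0.0055, 0],
    [0, 0, 0]
  ],
  "gripper": [0.06, 0.06, 0.06, 0.06, 0.06]
}}

```text
t: 23.45
position: [0.6206, -0.2829, 0.2028]
tcp_rot: [[-0.469, 0.883, -0.002], [0.883, 0.469, 0.0], [0.001, -0.001, -1.0]]
ft_force: [0.1, -1.2, -0.0]
gripper_width: 0.0599
grasp_force: 0.0
```

>>> {"fn": "drive_tool", "kwargs": {
  "rot": [
    [0, 0, 0],
    [0, 0, 0],
    [0, 0, 0]
  ],
  "delta_pos": [
    [0, 0, 0],
    [0, 0, 0],
    [0, 0, 0]
  ],
  "gripper": [0.06, 0.06, 0.06]
}}

```text
t: 23.75
position: [0.6212, -0.2784, 0.2048]
tcp_rot: [[-0.473, 0.881, 0.001], [0.881, 0.473, -0.0], [-0.0, 0.001, -1.0]]
ft_force: [-0.0, -0.7, -0.1]
gripper_width: 0.0597
grasp_force: 0.0
```

```bash
python3 go.py d:.2 d:.013;  python3 - <<'E'
from h import *
im,d=capture("scene");cv2.imwrite("pics/p3.png",cv2.resize(im[120:330,180:420,::-1],None,fx=2.5,fy=2.5))
E
```

```text
t 23.75 pos [ 0.6212 -0.2784  0.2048] psi 118.26 tilt [ 0.0006 -0.    ] w 0.0597 f 0.0 F [-0.027  -0.7294 -0.1016]
d:.2 tool delta [-0.0005 -0.0004  0.0048]
d:.013 tool delta [ 0.0001 -0.0001  0.187 ]
```

View pics/p3.png

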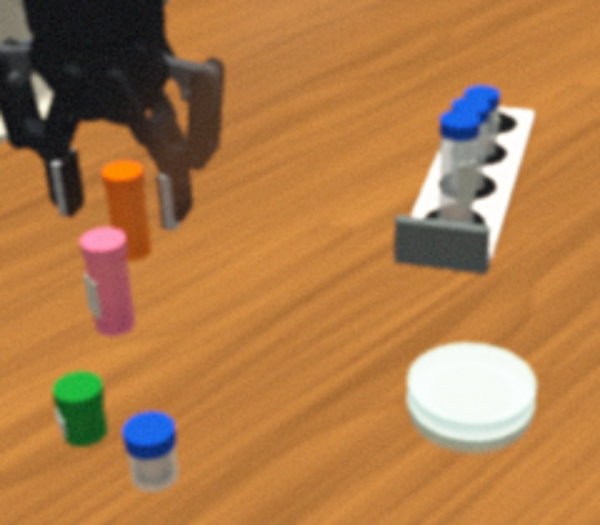

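Vials a, b and c stand in a row on the rack, with caps at (460,122), (470,108) and (482,97). The green look-alike, pink, orange and dishes are undisturbed. Vial d is at (150,435).

>>> {"fn": "drive_tool", "kwargs": {
  "rot": [
    [0, 0, 0],
    [0, 0, 0],
    [0, 0, 0],
    [0, 0, 0],
    [0, 0, 0]
  ],
  "delta_pos": [
    [0, 0, 0.035],
    [0, 0, 0.045],
    [0, 0, 0.045],
    [0, 0, 0.035],
    [0, 0, 0.02]
  ],
  "gripper": [0.06, 0.06, 0.06, 0.06, 0.06]
}}

```text
t: 24.3
position: [0.6192, -0.2779, 0.02]
tcp_rot: [[-0.473, 0.881, -0.005], [0.881, 0.473, 0.002], [0.004, -0.003, -1.0]]
ft_force: [-0.1, -0.4, -0.1]
gripper_width: 0.0604
grasp_force: 0.0
```

>>> {"fn": "drive_tool", "kwargs": {
  "rot": [
    [0, 0, 0],
    [0, 0, 0],
    [0, 0, 0],
    [0, 0, 0],
    [0, 0, 0]
  ],
  "delta_pos": [
    [0, 0, 0.008],
    [0, 0, 0.003],
    [0, 0, 0],
    [0, 0, 0],
    [0, 0, 0]
  ],
  "gripper": [0.06, 0.06, 0.06, 0.05, 0.045]
}}

```text
t: 24.8
position: [0.6219, -0.2802, 0.0153]
tcp_rot: [[-0.472, 0.882, 0.003], [0.882, 0.472, -0.001], [-0.002, 0.002, -1.0]]
ft_force: [0.6, -0.8, 0.1]
gripper_width: 0.045
grasp_force: 0.0
```

>>> {"fn": "drive_tool", "kwargs": {
  "rot": [
    [0, 0, 0],
    [0, 0, 0],
    [0, 0, 0],
    [0, 0, 0],
    [0, 0, 0]
  ],
  "delta_pos": [
    [0, 0, 0],
    [0, 0, 0],
    [0, 0, 0],
    [0, 0, 0],
    [0, 0, 0]
  ],
  "gripper": [0.04, 0.03, 0.025, 0.025, 0.025]
}}

```text
t: 25.3
position: [0.6214, -0.28, 0.0144]
tcp_rot: [[-0.472, 0.882, 0.001], [0.882, 0.472, -0.001], [-0.001, 0.001, -1.0]]
ft_force: [-0.5, 0.8, 4.9]
gripper_width: 0.0348
grasp_force: 29.9
```

```bash
python3 go.py p4:.15
```

```text
t 25.3 pos [ 0.6214 -0.28    0.0144] psi 118.17 tilt [ 0.0015 -0.0008] w 0.0348 f 29.9 F [-0.5207  0.7865  4.9282]
p4:.15 tool delta [ 0.5966  0.1445 -0.1363]
```

>>> {"fn": "drive_tool", "kwargs": {
  "rot": [
    [0, 0, 0],
    [0, 0, 0],
    [0, 0, 0],
    [0, 0, 0],
    [0, 0, 0]
  ],
  "delta_pos": [
    [0, 0, -0.01],
    [0, 0, -0.03],
    [0, 0, -0.045],
    [0, 0, -0.045],
    [0, 0, -0.03]
  ],
  "gripper": [0.025, 0.025, 0.025, 0.025, 0.025]
}}

```text
t: 25.8
position: [0.6214, -0.2799, 0.1775]
tcp_rot: [[-0.472, 0.882, 0.003], [0.882, 0.472, -0.002], [-0.003, 0.002, -1.0]]
ft_force: [0.4, -0.0, -0.0]
gripper_width: 0.0351
grasp_force: 30.0
```

>>> {"fn": "drive_tool", "kwargs": {
  "rot": [
    [0, 0, 0],
    [0, 0, 0],
    [0, 0, 0],
    [0, 0, 0],
    [0, 0, 0]
  ],
  "delta_pos": [
    [0.0199, 0.0048, 0],
    [0.0398, 0.0096, 0],
    [0.0398, 0.0096, 0],
    [0.0398, 0.0096, 0],
    [0.0398, 0.0096, 0]
  ],
  "gripper": [0.025, 0.025, 0.025, 0.025, 0.025]
}}

```text
t: 26.3
position: [0.5736, -0.1, 0.1731]
tcp_rot: [[-0.472, 0.882, -0.001], [0.882, 0.472, 0.0], [0.001, -0.0, -1.0]]
ft_force: [1.0, 0.6, -0.4]
gripper_width: 0.035
grasp_force: 30.0
```

>>> {"fn": "drive_tool", "kwargs": {
  "rot": [
    [0, 0, 0],
    [0, 0, 0],
    [0, 0, 0],
    [0, 0, 0],
    [0, 0, 0]
  ],
  "delta_pos": [
    [0.0398, 0.0096, 0],
    [0.0398, 0.0096, 0],
    [0.0398, 0.0096, 0],
    [0.0398, 0.0096, 0],
    [0.0398, 0.0096, 0]
  ],
  "gripper": [0.025, 0.025, 0.025, 0.025, 0.025]
}}

```text
t: 26.8
position: [0.522, 0.0981, 0.1734]
tcp_rot: [[-0.472, 0.882, -0.0], [0.882, 0.472, 0.0], [0.0, -0.0, -1.0]]
ft_force: [0.5, 0.9, -0.3]
gripper_width: 0.0348
grasp_force: 30.0
```

>>> {"fn": "drive_tool", "kwargs": {
  "rot": [
    [0, 0, 0],
    [0, 0, 0],
    [0, 0, 0],
    [0, 0, 0],
    [0, 0, 0]
  ],
  "delta_pos": [
    [0.0398, 0.0096, 0],
    [0.0398, 0.0096, 0],
    [0.0398, 0.0096, 0],
    [0.0398, 0.0096, 0],
    [0.0398, 0.0096, 0]
  ],
  "gripper": [0.025, 0.025, 0.025, 0.025, 0.025]
}}

```text
t: 27.3
position: [0.4704, 0.2961, 0.1734]
tcp_rot: [[-0.472, 0.882, -0.0], [0.882, 0.472, -0.0], [-0.0, -0.0, -1.0]]
ft_force: [-0.2, 0.1, 0.7]
gripper_width: 0.035
grasp_force: 30.0
```

>>> {"fn": "drive_tool", "kwargs": {
  "rot": [
    [0, 0, 0],
    [0, 0, 0],
    [0, 0, 0],
    [0, 0, 0]
  ],
  "delta_pos": [
    [0.0199, 0.0048, 0],
    [0, 0, 0],
    [0, 0, 0],
    [0, 0, 0]
  ],
  "gripper": [0.025, 0.025, 0.025, 0.025]
}}

```text
t: 27.7
position: [0.4664, 0.3135, 0.1733]
tcp_rot: [[-0.471, 0.882, -0.0], [0.882, 0.471, -0.001], [-0.001, -0.0, -1.0]]
ft_force: [0.6, -0.5, 0.1]
gripper_width: 0.035
grasp_force: 30.0
```

```bash
python3 go.py p4:.17 p4:.0244
```

```text
t 27.7 pos [0.4664 0.3135 0.1733] psi 118.11 tilt [-0.0001 -0.0006] w 0.0350 f 30.0 F [ 0.6408 -0.5007  0.0846]
p4:.17 tool delta [0.0003 0.0009 0.0033]
p4:.0244 tool delta [0.0001 0.     0.1456]
```

>>> {"fn": "drive_tool", "kwargs": {
  "rot": [
    [0, 0, 0],
    [0, 0, 0],
    [0, 0, 0],
    [0, 0, 0],
    [0, 0, 0]
  ],
  "delta_pos": [
    [0, 0.001, 0.04],
    [0, 0, 0.045],
    [0, 0, 0.04],
    [0, 0, 0.018],
    [0, 0, 0.002]
  ],
  "gripper": [0.025, 0.025, 0.025, 0.025, 0.025]
}}

```text
t: 28.2
position: [0.4657, 0.3126, 0.025]
tcp_rot: [[-0.47, 0.882, -0.005], [0.882, 0.47, -0.003], [-0.0, -0.006, -1.0]]
ft_force: [-0.7, 0.6, 0.7]
gripper_width: 0.0349
grasp_force: 30.7
```

>>> {"fn": "drive_tool", "kwargs": {
  "rot": [
    [0, 0, 0],
    [0, 0, 0],
    [0, 0, 0]
  ],
  "delta_pos": [
    [0, 0, 0.001],
    [0, 0, 0],
    [0, 0, 0]
  ],
  "gripper": [0.025, 0.025, 0.025]
}}

```text
t: 28.5
position: [0.4681, 0.3154, 0.0293]
tcp_rot: [[-0.472, 0.882, 0.003], [0.882, 0.472, 0.002], [0.0, 0.003, -1.0]]
ft_force: [-0.1, 0.2, -1.3]
gripper_width: 0.035
grasp_force: 30.7
```

>>> {"fn": "drive_tool", "kwargs": {
  "rot": [
    [0, 0, 0],
    [0, 0, 0]
  ],
  "delta_pos": [
    [0, 0, 0.001],
    [0, 0, 0]
  ],
  "gripper": [0.025, 0.025]
}}

```text
t: 28.7
position: [0.4672, 0.3152, 0.0269]
tcp_rot: [[-0.472, 0.881, 0.001], [0.881, 0.472, 0.001], [0.0, 0.001, -1.0]]
ft_force: [-1.0, -0.6, -1.0]
gripper_width: 0.0352
grasp_force: 30.7
```

>>> {"fn": "drive_tool", "kwargs": {
  "rot": [
    [0, 0, 0],
    [0, 0, 0]
  ],
  "delta_pos": [
    [0, 0, 0.001],
    [0, 0, 0]
  ],
  "gripper": [0.025, 0.025]
}}

```text
t: 28.9
position: [0.4669, 0.315, 0.0252]
tcp_rot: [[-0.472, 0.881, -0.0], [0.881, 0.472, -0.0], [-0.0, -0.0, -1.0]]
ft_force: [-0.1, -0.3, -0.5]
gripper_width: 0.0347
grasp_force: 30.7
```

>>> {"fn": "drive_tool", "kwargs": {
  "rot": [
    [0, 0, 0],
    [0, 0, 0]
  ],
  "delta_pos": [
    [0, 0, 0.001],
    [0, 0, 0]
  ],
  "gripper": [0.025, 0.025]
}}

```text
t: 29.1
position: [0.4668, 0.3149, 0.024]
tcp_rot: [[-0.472, 0.882, -0.0], [0.882, 0.472, -0.0], [-0.0, -0.0, -1.0]]
ft_force: [-0.2, -0.2, -0.6]
gripper_width: 0.0347
grasp_force: 30.7
```

>>> {"fn": "drive_tool", "kwargs": {
  "rot": [
    [0, 0, 0],
    [0, 0, 0],
    [0, 0, 0],
    [0, 0, 0],
    [0, 0, 0]
  ],
  "delta_pos": [
    [0, 0, 0],
    [0, 0, 0],
    [0, 0, 0],
    [0, 0, 0],
    [0, 0, 0]
  ],
  "gripper": [0.036, 0.038, 0.042, 0.05, 0.06]
}}

```text
t: 29.6
position: [0.467, 0.315, 0.0244]
tcp_rot: [[-0.472, 0.882, 0.0], [0.882, 0.472, 0.0], [0.0, 0.0, -1.0]]
ft_force: [-0.1, -0.5, -1.0]
gripper_width: 0.0595
grasp_force: 0.0
```

>>> {"fn": "drive_tool", "kwargs": {
  "rot": [
    [0, 0, 0],
    [0, 0, 0],
    [0, 0, 0],
    [0, 0, 0],
    [0, 0, 0]
  ],
  "delta_pos": [
    [0, 0, 0],
    [0, 0, -0.02],
    [0, 0, -0.045],
    [0, 0, -0.05],
    [0, 0, -0.045]
  ],
  "gripper": [0.06, 0.06, 0.06, 0.06, 0.06]
}}

```text
t: 30.1
position: [0.4668, 0.3149, 0.1865]
tcp_rot: [[-0.472, 0.882, 0.001], [0.882, 0.472, 0.0], [0.0, 0.001, -1.0]]
ft_force: [0.7, 1.4, 1.1]
gripper_width: 0.0601
grasp_force: 0.0
```

>>> {"fn": "drive_tool", "kwargs": {
  "rot": [
    [0, 0, 0],
    [0, 0, 0],
    [0, 0, 0],
    [0, 0, 0],
    [0, 0, 0]
  ],
  "delta_pos": [
    [0.02, 0, -0.02],
    [0.04, 0, 0],
    [0.04, 0, 0],
    [0.04, 0, 0],
    [0.01, 0, 0]
  ],
  "gripper": [0.06, 0.06, 0.06, 0.06, 0.06]
}}

```text
t: 30.6
position: [0.3939, 0.4501, 0.204]
tcp_rot: [[-0.475, 0.88, -0.001], [0.88, 0.475, 0.001], [0.001, -0.001, -1.0]]
ft_force: [0.6, -0.5, -0.3]
gripper_width: 0.0602
grasp_force: 0.0
```

>>> {"fn": "drive_tool", "kwargs": {
  "rot": [
    [0, 0, 0],
    [0, 0, 0],
    [0, 0, 0],
    [0, 0, 0],
    [0, 0, 0]
  ],
  "delta_pos": [
    [0, 0, 0],
    [0, 0, 0],
    [0, 0, 0],
    [0, 0, 0],
    [0, 0, 0]
  ],
  "gripper": [0.06, 0.06, 0.06, 0.06, 0.06]
}}

```text
t: 31.1
position: [0.3968, 0.4464, 0.2044]
tcp_rot: [[-0.471, 0.882, 0.0], [0.882, 0.471, 0.0], [-0.0, 0.0, -1.0]]
ft_force: [-0.7, 0.5, -0.7]
gripper_width: 0.0602
grasp_force: 0.0
```

```bash
python3 - <<'E'
from h import *
np.set_printoptions(precision=4,suppress=True)
im,d=capture("top");W=cloud("top",d);hsv=cv2.cvtColor(im,cv2.COLOR_RGB2HSV)
m=((hsv[...,0]>105)&(hsv[...,0]<125)&(hsv[...,1]>160)&(hsv[...,2]>100)).astype(np.uint8)
k,l,s,c=cv2.connectedComponentsWithStats(m)
for i in range(1,k):
    if s[i,4]>50:
        P=W[(l==i)&(d>0)];Q=P[P[:,2]>np.percentile(P[:,2],90)-.004];print(c[i],s[i,4],Q.mean(0))
print(state()["position"],state()["t"])
cv2.imwrite("pics/ft.png",im[...,::-1])
im,d=capture("scene");cv2.imwrite("pics/fs.png",im[...,::-1])
E
```

```text
[496.7295 109.1739] 207 [ 0.9129 -0.4653  0.0234]
[228.5873 249.328 ] 189 [0.5679 0.1234 0.1153]
[200.5639 267.2857] 133 [0.5323 0.1835 0.0955]
[0.3967 0.4466 0.2044] 31.15
```

View pics/ft.png

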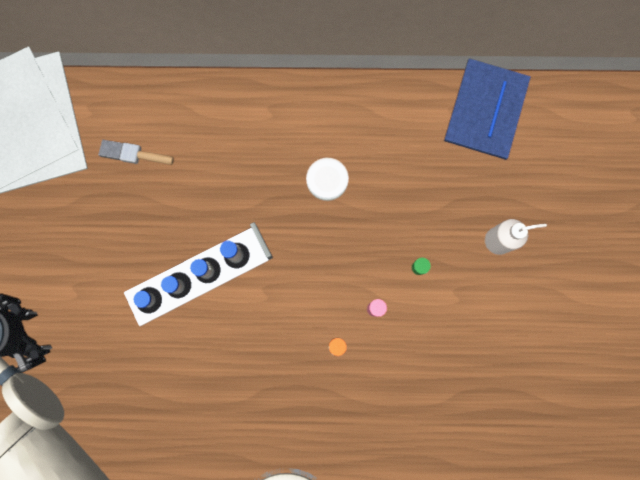

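View pics/fs.png

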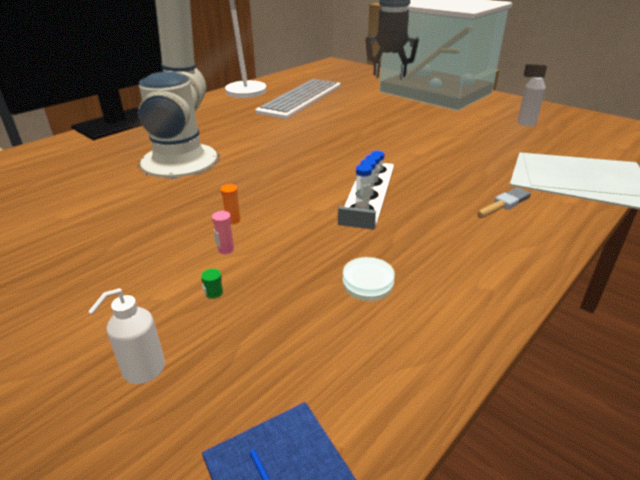

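The top view shows caps on all four pads, at (229,249), (200,268), (169,285) and (141,299). The scene view shows all of them upright, with the bystanders and look-alikes in place.

```bash
python3 -c "from station import *; print(finish_job())"
```

```text
the job is handed in; nothing more can be done
None
```

The job is handed in: the four vials stand upright, one on each pad, from tallest at the grey end plate to shortest at the open end, and the wash bottle, dishes and look-alikes were not touched.

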